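# Pump up the lubrication line until the indicator pin is out

### The arm

A 6-joint arm with a two-finger parallel gripper is mounted at the origin on the work surface. World frame = base frame: x ahead of the robot, y to its left, z up, the work surface at z = 0. Lengths are in mm, angles in rad, forces in N, time in s.
With the tool pointing down it reaches from about 275 to 825 mm from the base axis. Payload 4.9 kg.
Tool frame: the origin (TCP) lies at the very end of the fingers, on their centre line; the grasp point (between the pads) lies 19 mm behind it; z points along the fingers, y is the direction in which the jaws open and shut (so a half turn about z gives the same grasp; the last joint's range is limited). The gripper opens to 85 mm and grips with 20 to 120 N. Pads are 22 mm wide; open, the fingers measure 114 mm over their backs; the gripper's body (76 mm by 85 mm) begins 54 mm behind the grasp point. The pads swing forward as they close: fully open they stand 13 mm farther back than shut.
Start: joints at [-1.297, 0.326, -0.193, 1.052, 0, 1.437], TCP at [218.138, -504.91, 231.281] pointing down, gripper open.
Joint ranges: [-2.65, 2.65], [-0.97, 1.79], [-1.3, 1.35], [-1.93, 2.1], [-1.47, 1.37], [-3.14, 3.14]. Speed limits (rad/s): [2.57, 2.57, 3.14, 3.14, 3.14, 3.14].

### API

Orientations are given as [roll, pitch, yaw] about the fixed x, y, z axes, in that order (R = Rz(yaw) Ry(pitch) Rx(roll)).
In Python, from bench import bot, solve_ik, imaging gives the robot as it stands. Calls block until the motion is done:
- bot.move_ptp(position, orientation): joint-space move of the TCP to a pose.
- bot.movel(position, rot=None, max_speed=150, threshold=None): straight line of the TCP; rot=None keeps the orientation; max_speed is the mean speed in mm/s. With threshold (N) it stops when the force on the tool has changed by that much, and returns True; else False.
- bot.move_j(angles): joint-space move.
- bot.grip(opening, effort=None): opening from 0.0 (shut) to 1.0 (fully open); effort is the grip in N (None keeps the last); returns when the fingers have stopped.
- bot.dwell(seconds).
- solve_ik(position, orientation): joint angles nearest the present ones, or None.
- bot.get_state(): the state.
- imaging.capture(name): name is "scene" or "top"; returns the picture (420x560x3 uint8, blue, green, red); there is no depth.
- imaging.camera_model(name): a dict with "K" (3x3 intrinsics, pixels), "k1" (the pictures are not rectified: a ray, as slopes to the right and down, at radius r is drawn at 1 + k1 r^2 times it, then the intrinsics apply), "position" and "rotation" of the camera in the world. Camera axes: x right, y up, looking along -z (the intrinsics and any distortion apply to the point x, -y, -z); pixel columns grow to the right and rows downward; lengths in mm; the calibration is good to about 2 mm. A picture is of the moment at which its call begins. camera_model takes no time and is no camera call.
A pose or a line that the arm cannot do raises bot.IKError and nothing moves.
- bot.sign_off(): hands the job in, once; it reports no verdict.
The state is a dict: "t": time; "qpos": joint angles; "joint_velocities": joint speeds; "effort": joint torques, N m; "tcp_pos": TCP position; "orientation": TCP orientation; "contact_force": force on the tool from outside, world axes, zero at the start; "wrist_torque": the same for the moment, N m; "opening": opening from 0.0 (shut) to 1.0 (fully open).
Only numpy, scipy, OpenCV 4.12 (cv2) and the standard library are available. Lean on these libraries where they do the work, as an engineer would, in place of code of your own. Each camera call takes 0.05 s, during which the arm holds its last target. There are 200 camera calls.

### The job

Charge the linear axis's lubrication line: with the fingertips, press the hand pump's black palm knob all the way down and let it spring back up, in steady, unhurried strokes, until the steel indicator pin on the outlet block stands fully out; then stop pumping, before the gauge needle gets to the heavy overpressure marks. Only press on the knob's top, do not take hold of it, do not touch the pin, and leave the loose things on and around the rig where they are. Finish clear of the rig with the knob fully up.

Things in the scene. Friction and masses are not known exactly. Their poses are not given: they have to be found in the camera images.
- rig: lubrication rig bolted to the bench: aluminium base plate 390 x 250 x 12 mm with hand pump, reservoir, outlet block and linear axis. Origin on the bench under the pump's plunger axis, z up; plate x -75..175, y -195..195 mm. White reservoir with black cap, 62 mm wide, top at 128 mm, at y +81; outlet block at y -85 (gauge top at 85 mm); linear axis along y at x +132, up to 75 mm high
- knob_top (a point): centre of the flat top (24 mm across) of the pump's black palm knob, a mushroom 46 mm across and 21 mm tall on an upright stem with a steel return spring, above the grey pump body; the rig's highest part, 188 mm above the bench when up. It goes straight down. Below the dome, 9 mm under this point, begins the 12 mm high skirt (46 mm across), which is not to be gripped
- plunger (a joint): how far the knob is pressed, m: 0 fully up, 0.028 at its bottom stop. A spring (4 N at the top, 10 N at the bottom; pumping adds about 4 N, and 3 N for each 0.1 m/s) returns it in about 0.3 s. A full stroke feeds on the way down: pin up by about 4.7 mm, gauge by about 0.47 rad; both stay as the knob returns. Short strokes feed less, under 14 mm perhaps nothing; pressing faster than 0.15 m/s slips
- pin (a joint): how far the indicator pin has come out, m: 0 in, 0.030 fully out against its stop. It starts between 0 and 0.010 according to the pressure left in the line, so that 4 to 7 full strokes are needed
- pin_tip (a point): centre of the top of the steel indicator pin, 14 mm across, standing upright in a round brass bush (23 mm across, rim 75 mm above the bench) on the outlet block; at rig x +42, y -85 mm. The tip is 3 mm above the bush when in and 33 mm above it when fully out, when a dark groove at the pin's foot comes clear of the bush. Not to be touched
- gauge (a joint): reading of the pressure gauge's needle, rad clockwise seen from above: 0 at no pressure, 3.0 when the pin just comes fully out, heavy black marks (overpressure) from 4.15 upwards. It reads 100 times the pin's travel in m until the pin is fully out, and goes on rising with any stroke after that
- gauge_dial (a point): centre of the gauge's face, which looks up: a white dial in a dark case 63 mm across on the outlet block, at rig x -34, y -85 mm
- cartridge: loose spare grease cartridge standing on the rig's base plate left of the reservoir, white tube 44 mm across, 104 mm tall; origin under its centre; to be left alone
- coupling: loose brass hose coupling standing on the base plate's robot-side edge, 26 mm across, 34 mm tall; origin under its centre; to be left alone
- spanner: loose steel spanner 150 mm long lying on the bench at the robot's side of the rig; to be left alone
- screwdriver: loose screwdriver with red handle, 150 mm long, lying on the base plate between pump and linear axis; to be left alone
- drink: loose orange drink bottle, 60 mm across, 200 mm tall, standing on the bench left of the rig; to be left alone
- cylinder: loose pneumatic cylinder about 170 mm long, lying on the bench right of the rig; to be left alone

How it is judged:
By the outcome, as a careful person would: the job done as asked, in the order asked, and still so for the second after the job is handed in, with the robot touching nothing.
It also fails if it takes over 51 s, if anything falls off the work surface, if the arm or the gripper's body presses on something with over 40 N, if the wrist force passes 120 N, or if a joint passes its speed limit or range.

## Working session

There is one attempt and no reset: what is moved stays moved. The work goes in short steps, each a Python script; the robot and the scene stay as the last script left them, time stands still between calls to the robot, and variables do not carry over. Pictures are saved under pics/ and viewed, about 8 in all and at most 12, crops included, and the job is handed in when it is done.

```bash
ls; mkdir -p pics
python3 - <<'E'
from bench import bot, imaging
import cv2
for n in("scene","top"):
    cv2.imwrite(f"pics/{n}0.png",imaging.capture(n)); m=imaging.camera_model(n); print(n,m)
print(bot.get_state())
E
```

```text
pics
scene {'K': array([[486.07714377,   0.        , 277.08758821],
       [  0.        , 486.07714377, 216.58744334],
       [  0.        ,   0.        ,   1.        ]]), 'k1': 0.04318579748231369, 'position': array([1007.48609742, -306.50578945, 1037.62701268]), 'rotation': array([ 0.57219652, -0.00193778,  0.91840275])}
top {'K': array([[545.43708608,   0.        , 276.22386779],
       [  0.        , 545.43708608, 212.66856806],
       [  0.        ,   0.        ,   1.        ]]), 'k1': -0.019213319879764452, 'position': array([ 339.1351488 ,   73.34962341, 1303.91861699]), 'rotation': array([ 0.17335858, -0.01317033, -1.58737046])}
{'t': 0.1, 'qpos': array([-1.29721418e+00,  3.26853084e-01, -1.93474006e-01,  1.05199015e+00,
        2.15976297e-06,  1.43659228e+00]), 'joint_velocities': array([ 0.00057888, -0.00241414,  0.00258501, -0.00181266,  0.00118289,
       -0.00144178]), 'effort': array([-3.65135647e-04, -4.44242048e+01,  2.63036227e+01,  8.01538874e-03,
       -6.50183011e-06,  2.07148474e-06]), 'tcp_pos': array([ 217.98796174, -504.40119499,  230.59296236]), 'orientation': array([-3.14008571e+00, -2.05640262e-04,  4.07786035e-01]), 'contact_force': array([-0.07123239, -0.44208446,  0.15122079]), 'wrist_torque': array([ 0.03599894, -0.03970848, -0.00762903]), 'opening': 0.9989650858889609}
```

View pics/scene0.png

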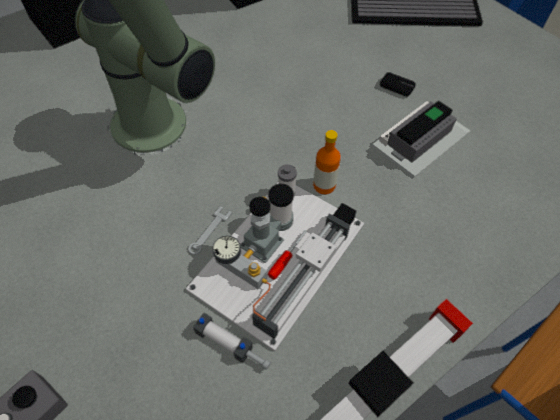

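View pics/top0.png

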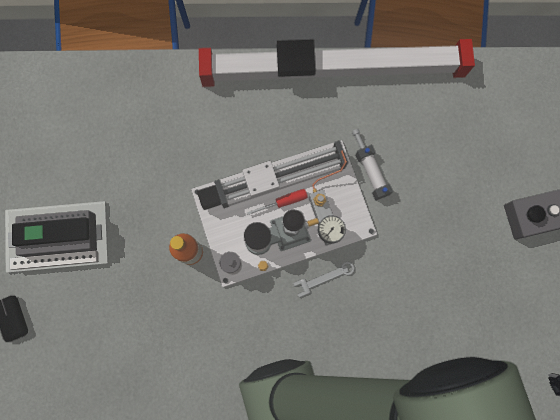

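The scene view shows the knob at about (260,205), the gauge at (227,248) and the pin at (254,269). The top view has the knob at (293,219), the gauge at (331,230) and the pin at (319,199). Next I'll build helpers and zoom in.

```bash
cat > h.py <<'E'
import numpy as np, cv2
from scipy.spatial.transform import Rotation as Ro
from bench import bot, imaging, solve_ik
F=np.diag([1,-1,-1])
def cam(n):
    m=imaging.camera_model(n); return m["K"],m["k1"],np.array(m["position"]),Ro.from_euler('xyz',m["rotation"]).as_matrix()
def proj(n,P):
    K,k,p,R=cam(n); c=(np.atleast_2d(P)-p)@R@F
    return cv2.projectPoints(c,np.zeros(3),np.zeros(3),K,np.array([k,0,0,0]))[0].reshape(-1,2)
def at_z(n,uv,z):
    K,k,p,R=cam(n); s=cv2.undistortPoints(np.array([[uv]],float),K,np.array([k,0,0,0,0])).ravel()
    d=R@F@np.array([*s,1]); return p+d*(z-p[2])/d[2]
def crop(img,u,v,w,h,s): return cv2.resize(img[v:v+h,u:u+w],None,fx=s,fy=s,interpolation=cv2.INTER_CUBIC)
E
python3 - <<'E'
from h import *
for n,k,g,pn in(("scene",(260,204),(227,248),(254,266)),("top",(293,219),(331,230),(319,199))):
    print(n,at_z(n,k,188).round(1),at_z(n,g,85).round(1),at_z(n,pn,80).round(1))
s=cv2.imread("pics/scene0.png");t=cv2.imread("pics/top0.png")
cv2.imwrite("pics/z0.png",np.hstack([crop(s,205,185,100,115,4),crop(t,262,180,100,115,4)]))
E
```

```text
scene [526.6  17.5 188. ] [519.6 -72.4  85. ] [590.4 -49.4  80. ]
top [520.5  20.8 188. ] [510.8 -69.4  85. ] [583.6 -44.8  80. ]
```

View pics/z0.png

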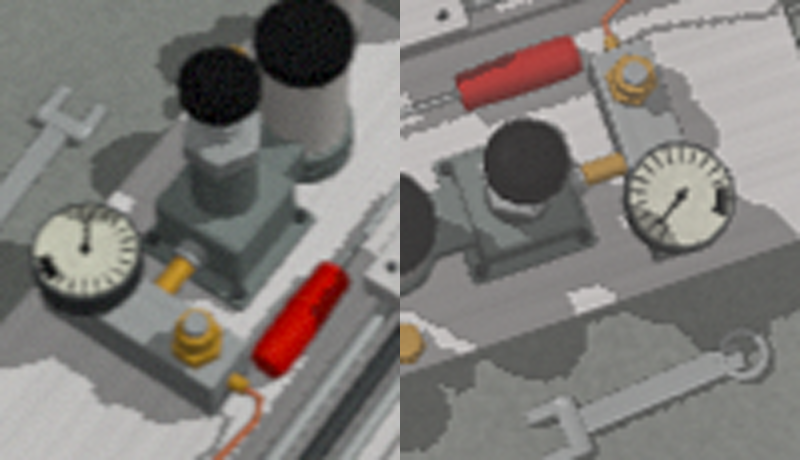

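The zoom shows the knob at scene (260,206.5) and top (293,220), and the gauge face at scene (226.5,247) and top (331.5,228.5). The pin is nearly in and its tip is at scene (253.5,265.5) and top (319.5,199). I'll fit the rig pose to all of these.

```bash
cat > fit.py <<'E'
from h import *
from scipy.optimize import least_squares
M=np.array([[0,0,178],[-34,-85,85],[42,-85,81]])
px={"scene":[(260,206.3),(226.3,246.8),(253.7,265.8)],"top":[(293,219.8),(331.4,228.6),(319.7,198.7)]}
W=lambda q,P:np.c_[P[:,:2]@Ro.from_euler('z',q[2]).as_matrix()[:2,:2].T+q[:2],P[:,2]]
for ns in(["scene"],["top"],["scene","top"]):
    r=least_squares(lambda q:np.concatenate([(proj(n,W(q,M))-px[n]).ravel() for n in ns]),[522,18,0.2])
    print(ns,r.x.round(3),r.fun.round(1))
for n in px:   # check plate corners and knob top
    print(n,proj(n,W(r.x,np.array([[0,0,188],[-75,195,12],[-75,-195,12],[175,195,12],[175,-195,12.]]))).round(0).tolist())
E
python3 fit.py
python3 - <<'E'
from h import *
for yaw in (0,.3,1.57,-1.57):
  print(yaw,[None if (q:=solve_ik([522,19,z],[np.pi,0,yaw])) is None else q.round(2) for z in(260,160)])
E
```

```text
['scene'] [5.25122e+02 1.88720e+01 2.91000e-01] [ 0.2 -0.4  0.1  0.4 -0.3  0.1]
['top'] [5.19645e+02 2.09700e+01 3.11000e-01] [-0.3  0.4 -0.   0.3  0.3 -0.7]
['scene', 'top'] [5.22063e+02 2.00600e+01 3.02000e-01] [-0.2 -1.7 -0.  -0.5 -0.2 -1.2  0.1 -0.8  0.3 -0.4  0.9 -1.5]
scene [[260.0, 202.0], [282.0, 177.0], [185.0, 287.0], [365.0, 223.0], [274.0, 350.0]]
top [[293.0, 218.0], [222.0, 286.0], [377.0, 235.0], [191.0, 187.0], [342.0, 139.0]]
0 [array([-0.1 ,  0.26, -0.21,  1.1 ,  0.  ,  3.04]), array([-0.1 ,  0.34, -0.37,  0.86,  0.  ,  3.04])]
0.3 [array([-0.1 ,  0.26, -0.21,  1.1 ,  0.  ,  2.74]), array([-0.1 ,  0.34, -0.37,  0.86,  0.  ,  2.74])]
1.57 [array([-0.1 ,  0.26, -0.21,  1.1 ,  0.  ,  1.47]), array([-0.1 ,  0.34, -0.37,  0.86,  0.  ,  1.47])]
-1.57 [array([-0.1 ,  0.26, -0.21,  1.1 ,  0.  , -1.68]), array([-0.1 ,  0.34, -0.37,  0.86,  0.  , -1.68])]
```

Run:
```python
from h import *
bot.grip(0.0,20)
bot.movel([218,-504,300],max_speed=250)
bot.move_ptp([522,20,270],[np.pi,0,np.pi/2])
bot.movel([522,20,205],max_speed=100)
s=bot.get_state(); print(s["t"],s["tcp_pos"],s["orientation"],s["contact_force"],s["opening"])
a=imaging.capture("scene");b=imaging.capture("top")
print(proj("scene",s["tcp_pos"]),proj("top",s["tcp_pos"]))
cv2.imwrite("pics/z1.png",np.hstack([crop(a,205,160,100,140,4),crop(b,247,150,100,140,4)]))
```

```text
4.2667 [522.39974887  19.83764571 205.49283025] [3.14080896e+00 9.49626304e-05 1.57056425e+00] [-2.88683087e-01 -7.25901872e-01  3.03031533e-04] -0.000501734700238284
[[259.48069464 197.40001905]] [[293.84375525 216.68282011]]
```

View pics/z1.png

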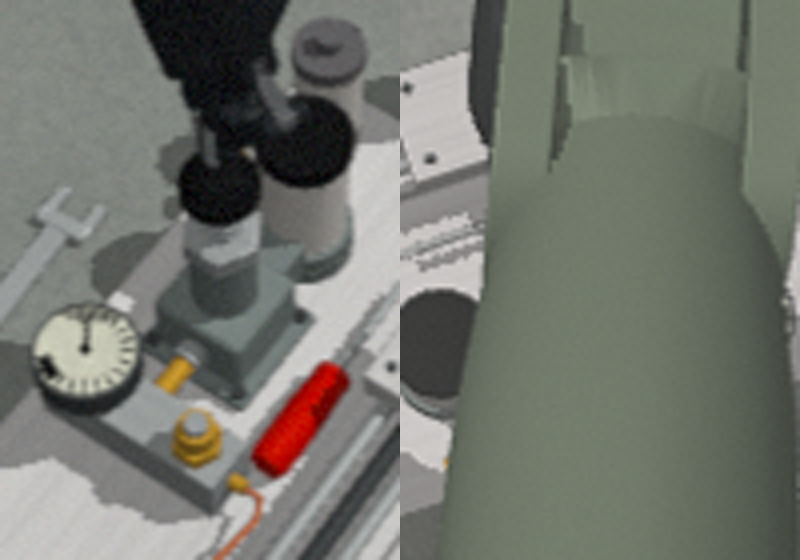

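The scene view shows the fingertips right above the knob top (crop 212,165; knob centre 220,187). The gauge and pin are both unobstructed, but the arm blocks the top camera. Next: find the top by touch, then one stroke.

```bash
cat >> h.py <<'E'
def stroke(zb,zu=196,v=45):
    bot.movel([522,20,zu],max_speed=80); 
    hit=bot.movel([522,20,zb],max_speed=v,threshold=28); s=bot.get_state()
    bot.movel([522,20,zu],max_speed=80); bot.dwell(0.3); e=bot.get_state()
    print("hit",hit,"z",s["tcp_pos"].round(1),"F",s["contact_force"].round(1),"t",round(e["t"],2),"Fup",e["contact_force"].round(1))
E
python3 - <<'E'
from h import *
h=bot.movel([522,20,180],max_speed=15,threshold=3); s=bot.get_state(); print(h,s["tcp_pos"],s["contact_force"])
stroke(159)
cv2.imwrite("pics/z2.png",crop(imaging.capture("scene"),205,160,100,140,4))
E
```

```text
True [521.92670297  20.00443808 187.11767975] [-0.01793168 -0.401415    3.59181558]
hit False z [522.2  20.  160. ] F [-3.3  0.5 12.5] t 7.64 Fup [-0.4 -0.2 -0.2]
```

View pics/z2.png

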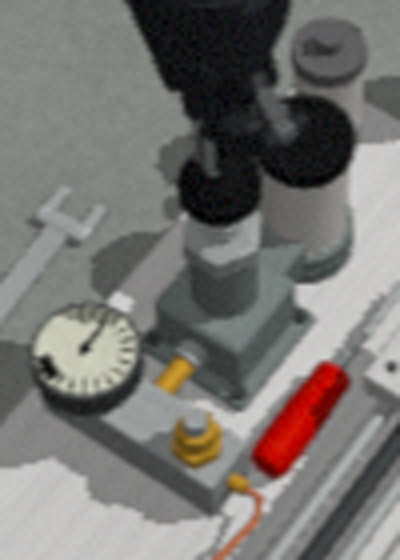

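The needle moved clockwise to crop (103,320), the pin rose slightly and the knob came back up. The press stopped about at the bottom, with no stop force felt, so I'll command slightly deeper. I'll do two more strokes and make rectified dial views.

```bash
cat >> h.py <<'E'
def rig(P,q=(525.1,18.9,0.30)):  # scene-camera fit
    P=np.atleast_2d(np.array(P,float)); return np.c_[P[:,:2]@Ro.from_euler('z',q[2]).as_matrix()[:2,:2].T+q[:2],P[:,2]]
def dial(img,S=300,r=36):   # rectified dial: rig -y right, +x up, 
    c=np.array([[-34+r,-85+r,85],[-34+r,-85-r,85],[-34-r,-85-r,85],[-34-r,-85+r,85]])
    H=cv2.getPerspectiveTransform(proj("scene",rig(c)).astype(np.float32),np.float32([[0,0],[S,0],[S,S],[0,S]]))
    return cv2.warpPerspective(img,H,(S,S),flags=cv2.INTER_CUBIC)
E
python3 - <<'E'
from h import *
ims=[cv2.imread("pics/scene0.png")]
for i in range(2):
    stroke(156.5); ims.append(imaging.capture("scene")); cv2.imwrite(f"pics/s{i+2}.png",ims[-1])
d=np.hstack([dial(x,260) for x in ims]); p=np.hstack([crop(x,226,230,65,70,4) for x in ims])
cv2.imwrite("pics/z3.png",np.vstack([d,p]))
print(d.shape,p.shape)
E
```

```text
hit True z [522.4  19.9 160.3] F [-2.6  0.2  8.2] t 9.65 Fup [ 0.1 -0.4  1. ]
hit True z [522.4  19.9 160.3] F [-2.9 -0.5  8.8] t 11.66 Fup [-0.9 -0.5 -0.4]
(260, 780, 3) (280, 780, 3)
```

View pics/z3.png

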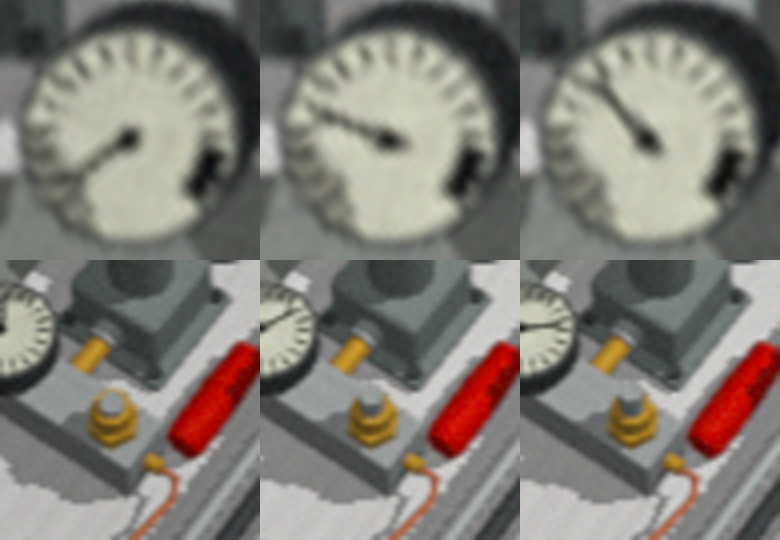

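The dial reads about -126° at the start, -68° after 2 strokes and -43° after 3, clockwise from up in the rectified view. The heavy marks start near 98°, so the gauge now reads about 1.6 and 3 more strokes should do it. I'll do two, check the number, then one more.

Run:
```python
from h import *
ims=[]
for i in range(3):
    stroke(156.5); ims.append(imaging.capture("scene")); cv2.imwrite(f"pics/s{i+4}.png",ims[-1])
d=np.hstack([dial(x,260) for x in ims]); p=np.hstack([crop(x,232,240,43,46,6) for x in ims])
cv2.imwrite("pics/z4.png",np.vstack([d,cv2.resize(p,(780,280))]))
```

```text
hit True z [522.4  19.9 160.3] F [-2.4  0.7  8.8] t 13.67 Fup [0.1 0.7 0.7]
hit True z [522.4  19.9 160.3] F [-3.3 -0.2  8.5] t 15.68 Fup [-1.4  0.4 -0.1]
hit True z [522.4  19.9 160.3] F [-2.9  0.3  9.2] t 17.68 Fup [-1.2 -0.1  0.4]
```

View pics/z4.png

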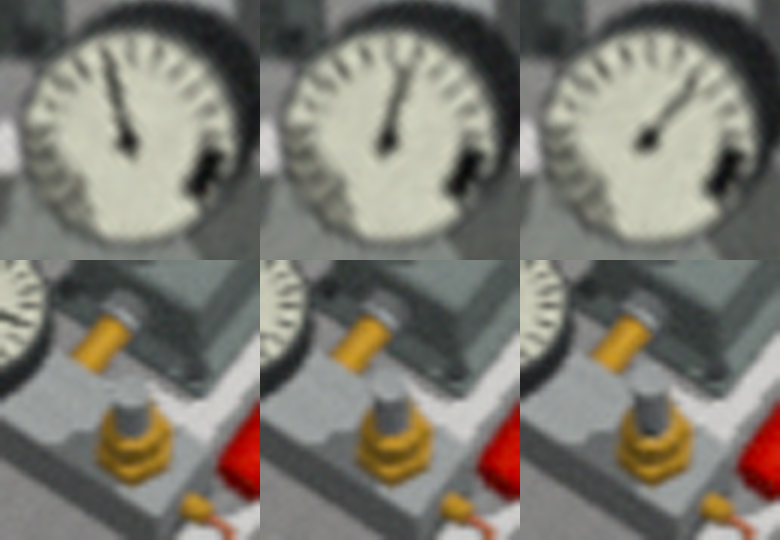

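The needle is at -13°, +13° and +39° after strokes 4, 5 and 6, which is about 3.1 rad now. A dark band seems to show at the pin's foot in the last frame, so I'll zoom to confirm.

Run:
```python
from h import *
ims=[cv2.imread(f"pics/s{i}.png") for i in(5,6)]
cv2.imwrite("pics/z5.png",np.hstack([crop(x,242,255,24,32,16) for x in ims]))
p0=proj("scene",rig([42,-85,81.]))[0]
for h in(0,25,30): print(h,proj("scene",rig([42,-85,78.+h]))[0].round(2))
# needle angle by darkest ray
for n in["scene0","s2","s3","s4","s5","s6"]:
    g=cv2.cvtColor(dial(cv2.imread(f"pics/{n}.png"),300),cv2.COLOR_BGR2GRAY); c=(149,160)
    P=cv2.warpPolar(g,(150,720),c,150,cv2.WARP_POLAR_LINEAR)[:,25:70].mean(1)
    P=cv2.GaussianBlur(np.tile(P,3)[:,None].astype(np.float32),(1,15),3).ravel()[720:1440]
    print(n,(P.argmin()/2+90+180)%360-180)
g=cv2.cvtColor(dial(ims[1],300),cv2.COLOR_BGR2GRAY)
P=cv2.warpPolar(g,(150,360),c,150,cv2.WARP_POLAR_LINEAR)[:,92:106].mean(1)
print([((i+90+180)%360-180,int(P[i])) for i in range(0,60,3)])
```

```text
0 [253.83 266.52]
25 [253.39 261.25]
30 [253.3  260.17]
scene0 -124.5
s2 -70.0
s3 -45.0
s4 -17.0
s5 11.0
s6 38.0
[(90, 138), (93, 134), (96, 100), (99, 59), (102, 31), (105, 25), (108, 29), (111, 26), (114, 22), (117, 27), (120, 28), (123, 26), (126, 35), (129, 54), (132, 96), (135, 141), (138, 184), (141, 200), (144, 206), (147, 205)]
```

View pics/z5.png

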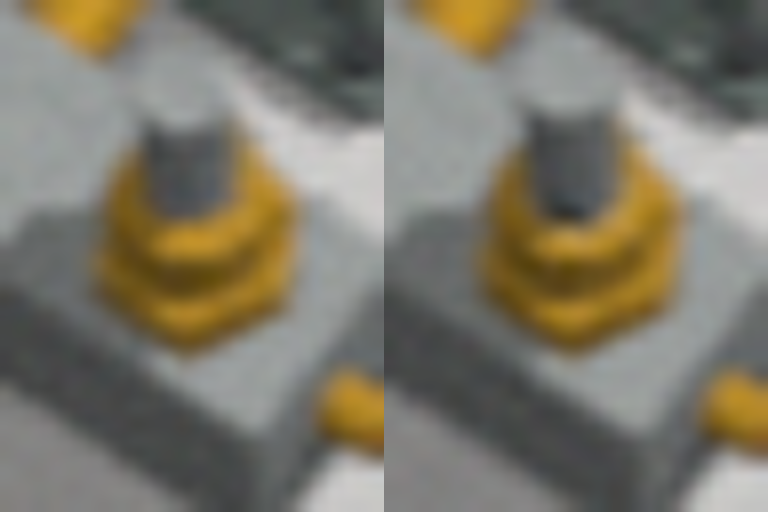

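The dark groove line shows at the pin's foot in the right frame (stroke 6) and not in the left one. It's borderline, so I'll check against the dial ticks with averaged frames, at a small cost in time.

Run:
```python
from h import *
a=np.mean([imaging.capture("scene").astype(np.float32) for _ in range(12)],0); cv2.imwrite("pics/avg6.png",a)
a8=a.clip(0,255).astype(np.uint8)
olds=[cv2.imread(f"pics/{n}.png") for n in["scene0","s2","s3","s4","s5"]]
mx=np.median(np.stack(olds+[a8]),0).astype(np.uint8)   # needle-free dial
D=dial(a8,600); c=(298,320)
pol=lambda im:cv2.rotate(cv2.warpPolar(im,(280,720),c,280,cv2.WARP_POLAR_LINEAR),cv2.ROTATE_90_COUNTERCLOCKWISE)
# polar x: angle from rig -y, cw; roll so that x=0 is -180 deg from up
sh=lambda im:np.roll(im,180+360,1)
A=np.vstack([sh(pol(D)),sh(pol(dial(mx,600)))])
for k in range(0,720,60): cv2.putText(A,str(k//2-180),(k,12),0,.4,(0,0,255),1); cv2.line(A,(k,14),(k,30),(0,0,255),1)
cv2.imwrite("pics/z6.png",A)
```

```text
[ WARN:0@12.613] global loadsave.cpp:1063 imwrite_ Unsupported depth image for selected encoder is fallbacked to CV_8U.
```

View pics/z6.png

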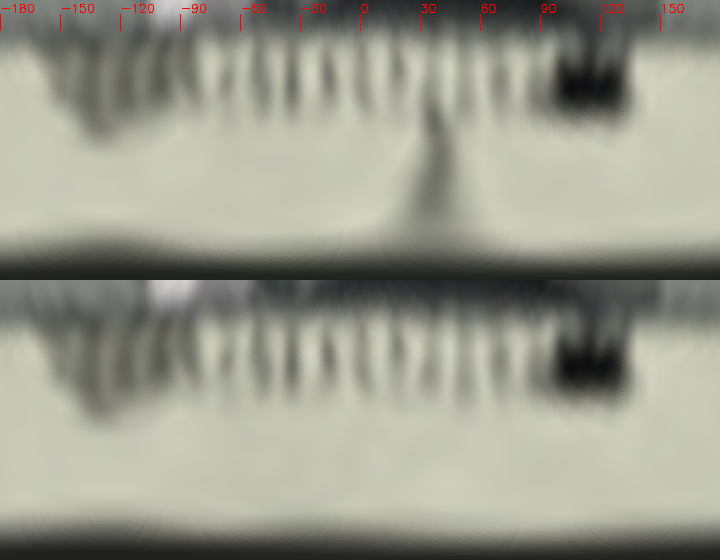

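The ticks are 17.2° (0.3 rad) apart. The tick at about 36° must be 3.0, because the heavy marks start at about 100°, and the needle stands at or just past it. I'll fit the needle line and ticks more precisely from the saved pictures.

```bash
cat > gauge.py <<'E'
from h import *
import sys
from scipy.optimize import least_squares
from scipy.signal import find_peaks
names=["scene0","s2","s3","s4","s5","avg6"]+sys.argv[1:]
G=[cv2.cvtColor(dial(cv2.imread(f"pics/{n}.png"),600),cv2.COLOR_BGR2GRAY).astype(np.float32) for n in names]
med=np.median(np.stack(G[:6]),0)
c0=np.array([298,320.]); rr=np.arange(195,225)
th=np.radians(np.arange(-75,95,.25))           # cw from up
samp=lambda im,c,r,t:cv2.remap(im,(c[0]+np.outer(r,np.sin(t))).astype(np.float32),(c[1]-np.outer(r,np.cos(t))).astype(np.float32),cv2.INTER_LINEAR)
def ticks(c):
    p=-samp(med,c,rr,th).mean(0); p=cv2.GaussianBlur(p[:,None],(1,0x15),6).ravel()
    i,_=find_peaks(p,prominence=2); return th[i]
T=ticks(c0); print("ticks",np.degrees(T).round(1))
k=np.round((T-np.radians(36))/.3); pts=c0+210*np.c_[np.sin(T),-np.cos(T)]
f=lambda q:np.arctan2(pts[:,0]-q[0],q[1]-pts[:,1])-(q[2]+.3*k)
r=least_squares(f,[*c0,.63]); print("centre,phase deg",r.x[:2].round(1),np.degrees(r.x[2]).round(2),"res deg",np.degrees(r.fun).round(1))
for c,ph in((r.x[:2],r.x[2]),(c0,np.median(T-.3*k))):
  for n,g in zip(names,G):
    d=np.clip(med-g-12,0,None); y,x=np.mgrid[:600,:600]; rad=np.hypot(x-c[0],y-c[1]); d[(rad<45)|(rad>225)]=0
    w=d.ravel(); P=np.c_[x.ravel(),y.ravel()]; m=(w[:,None]*P).sum(0)/w.sum()
    v=np.linalg.eigh(((P-m)*w[:,None]).T@(P-m))[1][:,1]; v*=np.sign(v@(m-c))
    al=np.arctan2(v[0],-v[1]); am=np.arctan2(m[0]-c[0],c[1]-m[1])
    print(n,"reading by direction %.3f, by centroid bearing %.3f"%(3+al-ph,3+am-ph))
E
python3 gauge.py
```

```text
ticks [-66.  -50.8 -34.2 -16.    0.5  18.5  35.5  52.   69.8  88.5]
centre,phase deg [290.9 318.9] 36.86 res deg [ 0.8 -0.7 -0.9  0.5 -0.   0.7  0.4 -0.7 -0.6  0.4]
scene0 reading by direction 0.175, by centroid bearing 0.147
s2 reading by direction 1.121, by centroid bearing 1.139
s3 reading by direction 1.645, by centroid bearing 1.623
s4 reading by direction 2.127, by centroid bearing 2.129
s5 reading by direction 2.637, by centroid bearing 2.623
avg6 reading by direction 3.040, by centroid bearing 3.078
scene0 reading by direction 0.188, by centroid bearing 0.225
s2 reading by direction 1.154, by centroid bearing 1.149
s3 reading by direction 1.680, by centroid bearing 1.606
s4 reading by direction 2.157, by centroid bearing 2.094
s5 reading by direction 2.667, by centroid bearing 2.580
avg6 reading by direction 3.068, by centroid bearing 3.047
```

Four estimates put the gauge at 3.04–3.08, and the groove is visible. I'll retreat clear and check with the top camera; there is time to come back if needed.

```bash
python3 - <<'E'
from h import *
bot.movel([522,20,290],max_speed=200)
bot.move_ptp([300,-420,300],[np.pi,0,np.pi/2])
s=bot.get_state(); print(s["t"],s["tcp_pos"].round(0))
b=np.mean([imaging.capture("top").astype(np.float32) for _ in range(12)],0).clip(0,255).astype(np.uint8)
a=np.mean([imaging.capture("scene").astype(np.float32) for _ in range(6)],0).clip(0,255).astype(np.uint8)
cv2.imwrite("pics/top7.png",b);cv2.imwrite("pics/scene7.png",a)
t0=cv2.imread("pics/top0.png"); z=lambda i:crop(i,308,188,50,58,10)[:580,:]
L=np.hstack([cv2.resize(z(b),(500,580)),np.vstack([cv2.resize(a[170:320,175:375],(300,225)),cv2.resize(t0[188:246,308:358],(300,355),interpolation=2)])])
cv2.imwrite("pics/z7.png",L)
E
python3 gauge.py scene7 | grep -E "scene7"
```

```text
20.7417 [ 301. -419.  300.]
scene7 reading by direction 3.035, by centroid bearing 3.081
scene7 reading by direction 3.064, by centroid bearing 3.049
```

View pics/z7.png

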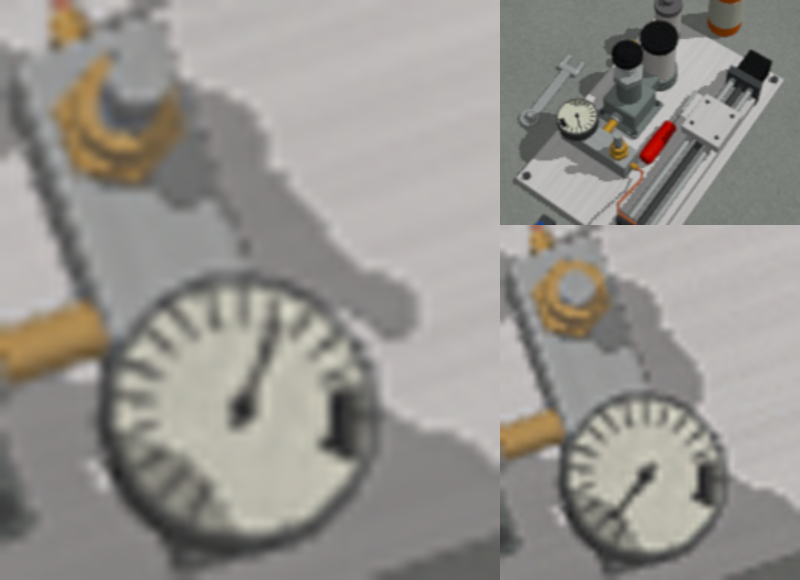

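The top view puts the needle about 58° before the heavy marks, or about 3.1, and the pin stands tall. The loose items that show in the crop look unmoved. A last numeric check of the knob height and the scene, then I hand in.

Run:
```python
from h import *
for n,o in(("top7","top0"),("scene7","scene0")):
    d=cv2.absdiff(cv2.GaussianBlur(cv2.imread(f"pics/{n}.png"),(3,3),0),cv2.GaussianBlur(cv2.imread(f"pics/{o}.png"),(3,3),0)).max(2)
    d=d[100:300,140:400] if n=="top7" else d[130:370,180:380]; off=(140,100) if n=="top7" else (180,130)
    k,_,st,ct=cv2.connectedComponentsWithStats((d>40).astype(np.uint8))
    print(n,[(int(a),(c+off).round(0).tolist()) for a,c in zip(st[1:,4],ct[1:]) if a>3])
bot.sign_off(); print(bot.get_state()["t"])
```

```text
top7 [(9, [320.0, 199.0]), (31, [345.0, 218.0]), (8, [334.0, 223.0]), (9, [329.0, 232.0])]
scene7 [(6, [226.0, 242.0]), (9, [227.0, 251.0]), (36, [253.0, 264.0]), (44, [223.0, 283.0])]
the job is handed in; nothing more can be done
the job is handed in; nothing more can be done
```

I pumped the knob six full strokes with the closed fingertips, and the indicator pin now stands fully out as far as I can tell. I then stopped, moved the arm clear and handed the job in at about 22 s.

- **Strokes:** the press speed averaged 45 mm/s. Strokes 2–6 were felt to hit the bottom stop. Stroke 1 went to the same depth, but I did not feel the stop.
- **Gauge:** it went from about 0.2 to 3.04–3.08 rad by the scene camera, and about 3.1 by a rough reading from the top camera. The overpressure marks start at 4.15.
- **Pin:** the dark groove showed at its foot only after the sixth stroke. The gauge is only just past 3.0, so "fully out" rests on that thin margin plus the groove. I did not measure the pin's height directly.
- **Rest of the scene:** comparing before and after pictures in both cameras, only the pin, its shadow and the needle changed. The knob is fully up and the loose items are where they were.
- **Disagreement:** the two cameras put the rig about 5 mm apart. I used the average, and the fingertips met the knob's top at the expected height of about 187–188 mm.

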